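Stow the deck key in its ring rack

ROBOT

A 6-joint arm with a two-finger parallel gripper is mounted at the origin on the work surface. World frame = base frame: x ahead of the robot, y to its left, z up, the work surface at z = 0. Lengths are in m, angles in degrees, forces in N, time in s.
With the tool pointing down it reaches from about 0.4 to 0.825 m from the base axis. Payload 7 kg.
Tool frame: the origin (TCP) lies between the finger pads; the fingertips stand 8 mm ahead of it and the grasp point (between the pads) lies 11 mm behind it; z points along the fingers, y is the direction in which the jaws open and shut (so a half turn about z gives the same grasp; the last joint's range is limited). The gripper opens to 85 mm and grips with 20 to 120 N. Pads are 22 mm wide; open, the fingers measure 114 mm over their backs; the gripper's body (76 mm by 85 mm) begins 54 mm behind the grasp point. The pads swing forward as they close: fully open they stand 13 mm farther back than shut.
Start: joints at [16.507, 20.546, 0.682, 0, -70.136, -16.507], TCP at [0.675, -0, 0.239] pointing down, gripper open.
Joint ranges: [-176.03, 176.03], [-82.01, 121.73], [-58.28, 71.71], [-173.87, 95.51], [-174.79, -0.11], [-173.66, 173.66]. Speed limits (degrees/s): [136.94, 136.94, 172.46, 180, 180, 180].

INTERFACE

Orientations are given as a 3x3 rotation matrix whose columns are the frame's x, y, z axes.
In Python, from workcell import r, get_image, camera_params gives the robot as it stands.
- The arm moves only by the shell command python3 -m crank 'ROWS' [OPENING]. ROWS is JSON, a list of rows, each an object of numbers: "dx", "dy", "dz": the shift along the tool's x, y, z in m; "turn": the turn about the tool's z in degrees. In form: [{"dx": .., "dy": .., "dz": .., "turn": ..}, ...]. A call has 1 to 10 rows; each row is the pose to reach, as a shift and turn from the pose measured when the call began, along the tool's axes at that moment; what a row does not reach only later rows make up. A row lasts 1/8 s, in which the tool goes at most 62.5 mm and 10.7 degrees, less where a joint would pass 70% of its speed; a pose out of reach is approached as far as the arm can. A call with a gripper value outside its range is refused whole. OPENING is the opening, from 0 (shut) to 1 (fully open), set as the call begins (- or left out, the last holds). The fingers move at their own pace and stop on an object; the grip force is fixed at half the most. Time passes only in rows, so rows that repeat a pose let the fingers close. It gives the time, the measured TCP pose, the force and the opening at its end, in the units of the state.
- r.sense(): the state, without advancing time (a new reading comes with each control period).
- get_image(name): name is "scene" or "side" or "wrist"; returns the picture (400x640x3 uint8, red, green, blue); there is no depth.
- camera_params(name): a dict with "mtx" (3x3 intrinsics, pixels), "R" (3x3) and "t" (3): a world point X has camera coordinates R X + t; the wrist camera has in their place "tool_from_camera" (4x4, takes a point from camera to tool coordinates, whose origin is the TCP and whose axes are the flange's). Camera axes: x right, y down, z forward; pixel columns grow to the right and rows downward; lengths in m; the calibration is good to about 2 mm. A picture is of the moment at which its call begins: read the wrist's pose just before it. camera_params takes no time and is no camera call.
- r.job_done(): hands the job in, once; it reports no verdict.
The state is a dict: "time_s": time; "joints": joint angles; "qd": joint speeds; "joint_torque": joint torques, N m; "tcp_pos": TCP position; "tcp_rot": TCP orientation; "wrist_force": force on the tool from outside, world axes, zero at the start; "ft_torque": the same for the moment, N m; "finger_gap": opening from 0.0 (shut) to 1.0 (fully open).
Only numpy, scipy, OpenCV 4.12 (cv2) and the standard library are available. Lean on these libraries where they do the work, as an engineer would, in place of code of your own. Each camera call takes 0.05 s, during which the arm holds its last target.

TASK

Take the deck key out of its pine block and stow it in the ring rack: lower it gently, nose down, through the rings with its cross pin clear of the two claws until the sprung bottom ring stops it, then press it down against the spring, turn it clockwise (seen from above) until the end walls of the claws stop the pin, let it rise into the notches and let go. Never force the key against the rack, and leave the other things on the shelf where they are.

Things in the scene. Friction and masses are not known exactly. Their poses are not given: they have to be found in the camera images.
- key_grip (a point): Loose upright deck key (about 0.22 kg, 154 mm tall) standing nose down in the block. This point is the centre of its black flat grip, 132 mm above the nose tip; z points up along the key. The grip is 44 mm wide along x, 12 mm thick along y, 44 mm high.
- key: The same key; origin at the nose tip, axes as key_grip's. From the tip up: a nose 10 mm across and 14 mm long, a flat shoulder, then a round shaft 18 mm across up to the grip.
- key_pin (a point): Centre of the key's cross pin, on the key's axis, 38 mm below key_grip and 94 mm above the nose tip. The pin is 8 mm thick and reaches 32 mm either way along x. Half a turn of the key makes no difference.
- block: Fixed pine block, 70 x 70 x 55 mm, origin at the centre of its underside; the key stands in its 21 mm hole, 42 mm deep, and comes out after 45 mm of lift.
- rack: Fixed ring rack; origin at the centre of the underside of its pine base (130 x 130 x 12 mm), z up, y from claw to claw. The steel ring ladder on it, claws included, is fixed off the base's centre by up to 5 mm in x and 5 mm in y, which is not measured: find it by sight or feel. It does not give. Heights told for the rack are above this origin.
- rack_axis (a point): Point over the centre of the rack's base at height 120 mm, that of the locked pin's centre. The rings' true axis lies up to 5 mm in x and in y from here. More than about 1.5 mm off it, the key's shoulder lands on a ring's flat rim and is blocked; within 1 mm it slides down freely. Inside a ring, touching its walls tells where the axis is.
- rack_guides (a point): Nominal centre of the top ring's mouth, at height 104 mm. Three guide rings stand on one upright axis: bores 36, 27 and 20.5 mm, mouths at heights 104, 86 and 68 mm; each ring is 10 mm high; only the middle one's mouth is chamfered (1.5 mm wider in radius over the top 2 mm). The key's shoulder meets the mouths as it comes down.
- rack_stop (a point): Nominal centre of the top of the sprung stop ring, height 44 mm, bore 13 mm: the nose passes, the shoulder does not. The pin's centre is then at 124 mm. The ring begins to give at 4 N and yields 13 mm at 0.8 N/mm, up to a hard stop at 14.4 N.
- claw_a (a point): Nominal middle of the claw at +y (35 mm off the centre), at its roof's underside, height 124 mm (top 128). The roof spans 25 to 45 mm from the axis and 10 mm either side of the y line. On its -x side a nub hangs 3 mm down (to 121 mm); on its +x side is an end wall, 6.5 mm from the y line.
- claw_b (a point): The claw at -y, claw_a turned half round. With the pin at least 40 degrees off y (best along x) the key goes down past the claws. Pressed 7 to 13 mm below first touch of the stop ring, the pin turns clockwise (from above) under the nubs to the end walls, 5 degrees past the y line; let up, it rises into the notches, centre at 120 mm.
- lure_rack: Fixed two-tier pine lure rack with lures standing in it, 100 x 70 mm, 143 mm tall; origin at the centre of its underside.
- reel_case: Bystander: closed black plastic reel case, 100 x 130 x 55 mm; origin at the centre of its underside
- multitool: Bystander: closed stainless multitool lying flat, 100 x 30 x 16 mm; origin at the centre of its underside
- jar: Bystander: closed glass jar of brass swivels, 50 mm across, 64 mm tall; origin at the centre of its underside
- spool: Bystander: grey line spool, 52 mm across, 26 mm tall; origin at the centre of its underside
- flask: Bystander: closed steel flask, 68 mm across, 130 mm tall; origin at the centre of its underside
- torch: Bystander: torch lying on the shelf, 140 mm long, 38 mm thick; origin on the shelf under its middle
Mind the look-alikes: they are no part of the job. Leave any orange or yellow look-alike of the key alone.

How it is judged (in metres and radians):
On the way, in this order (a step that is already met when the one before it is completed fails the run):
1. the key is lifted clear of the block (z of key_pin in the frame of block above 0.15 m), for 0.1 s.
2. the key has passed the guide rings and come down to the stop ring (pin at most 126 mm above the rack's underside), its pin still at least 30 degrees off the line of the claws (horizontal distance between key_pin and rack_axis below 0.012 m and angle between key_pin's own z axis and vertical below 0.08 rad and z of key_pin in the frame of rack below 0.126 m and angle between the x axis of key_pin and the y axis of rack, either way round above 0.52 rad), for 0.05 s.
3. the key is pressed on and its pin turned in under the claws (pin 104 to 118 mm above the rack's underside, within 11 degrees of the line of the claws) (horizontal distance between key_pin and rack_axis below 0.012 m and angle between key_pin's own z axis and vertical below 0.08 rad and z of key_pin in the frame of rack between 0.104 and 0.118 m and angle between the x axis of key_pin and the y axis of rack, either way round below 0.2 rad), for 0.03 s.
At the end, for the whole second after the job is handed in: The key stands upright (within 5 degrees) in the rings, its pin within 11 degrees of the line of the claws, within 12 mm of the rack's centre and 117.5 to 122 mm above the underside of the rack, that is risen into the notches, pressed there by the spring, at rest (horizontal distance between key_pin and rack_axis below 0.012 m and angle between key_pin's own z axis and vertical below 0.08 rad and z of key_pin in the frame of rack between 0.1175 and 0.1222 m and angle between the x axis of key_pin and the y axis of rack, either way round below 0.2 rad and linear speed of key below 0.02 m/s and angular speed of key below 0.2 rad/s and contact force between key and rack above 1 N); the robot touches nothing.
It fails at once if the key is forced against the rack with more than 60 N (contact force between key and rack above 60 N).
It fails at once if another thing on the shelf is moved by more than 20 mm (distance of any of reel_case, multitool, jar, spool, flask, torch from where it was at the start of the episode above 0.02 m).
It also fails if it takes over 70 s, if anything falls off the work surface, if the arm or the gripper's body presses on something with over 40 N, if the wrist force passes 120 N, or if a joint passes its speed limit or range.

## Working session

There is one attempt and no reset: what is moved stays moved. The work goes in short steps, Python scripts to look and compute and a shell command to move; the robot and the scene stay as the last step left them, time stands still between calls to the robot, and variables do not carry over. Pictures are saved under pics/ and viewed, and the job is handed in when it is done.

```bash
mkdir -p pics; ls
python3 - <<'E'
from workcell import r,get_image,camera_params
import cv2
print(r.sense())
for n in("scene","side","wrist"):
    im=get_image(n); cv2.imwrite(f"pics/{n}0.png",im[:,:,::-1])
    print(n,camera_params(n))
E
```

```text
pics
{'time_s': 0.0, 'joints': array([ 1.65078813e+01,  2.05900245e+01,  6.34533026e-01, -1.83673155e-02,
       -7.01349402e+01, -1.65065766e+01]), 'qd': array([-0.0259643 ,  0.0579189 ,  0.13865702,  0.09518348, -0.00153447,
       -0.07939535]), 'joint_torque': array([ 2.55543900e-04, -5.83324420e+01,  2.93422562e+01,  6.93659976e+00,
       -6.00149287e-03, -1.14765509e-06]), 'tcp_pos': array([ 6.74546959e-01, -2.00281641e-05,  2.38390864e-01]), 'tcp_rot': array([[-8.62713078e-05, -9.99998718e-01, -1.59892377e-03],
       [-9.99999984e-01,  8.65262947e-05, -1.59405591e-04],
       [ 1.59543736e-04,  1.59890999e-03, -9.99998709e-01]]), 'wrist_force': array([-0.14609819, -0.64652885, -0.52911337]), 'ft_torque': array([-0.03081138, -0.01635141,  0.02904007]), 'finger_gap': 1.0015874989001512}
scene {'mtx': array([[386.00417204,   0.        , 317.97666382],
       [  0.        , 386.00417204, 193.01026237],
       [  0.        ,   0.        ,   1.        ]]), 'R': array([[ 0.07895149,  0.99674547,  0.01628286],
       [ 0.57828315, -0.03248844, -0.815189  ],
       [-0.81200694,  0.0
[... 277 characters left out ...]
832863,  0.01418986],
       [-0.32708992,  0.57826558, -0.74740959],
       [ 0.3493019 , -0.66091651, -0.66421197]]), 't': array([0.52991689, 0.30628313, 0.71074448])}
wrist {'mtx': array([[285.56323375,   0.        , 317.49389832],
       [  0.        , 285.56323375, 201.33035471],
       [  0.        ,   0.        ,   1.        ]]), 'tool_from_camera': array([[-5.19777591e-04, -9.60346226e-01, -2.78809713e-01,
         7.07104528e-02],
       [ 9.99999703e-01, -6.58050540e-04,  4.02349384e-04,
        -1.58040198e-04],
       [-5.69865594e-04, -2.78809421e-01,  9.60346282e-01,
        -1.35358399e-01],
       [ 0.00000000e+00,  0.00000000e+00,  0.00000000e+00,
         1.00000000e+00]])}
```

View pics/scene0.png

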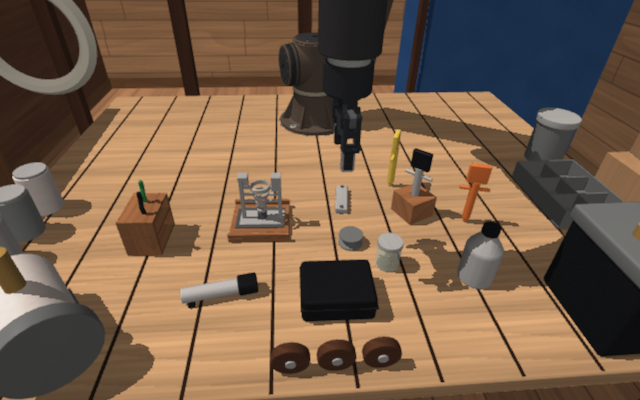

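View pics/side0.png

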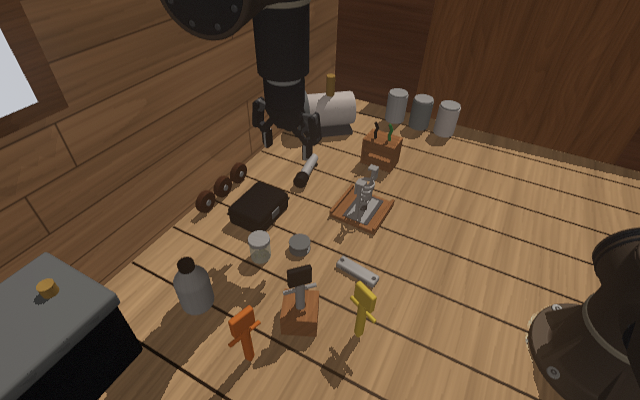

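View pics/wrist0.png

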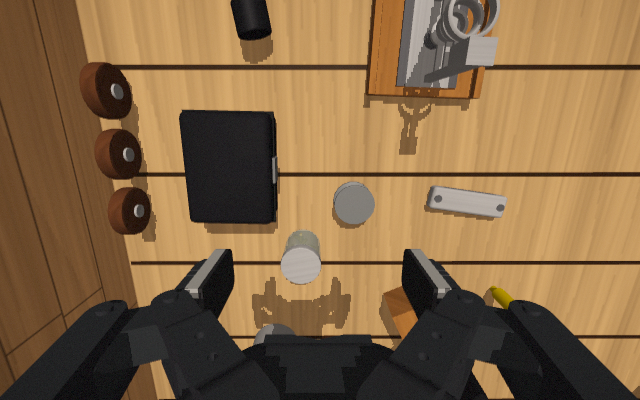

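The key (black grip) stands in the block at about (422,160) in scene and (300,276) in side. The rack is at (262,205) in scene and (363,208) in side. The orange and yellow ones are the look-alikes. I'll zoom in next.

Run:
```python
import cv2
a=cv2.imread('pics/scene0.png');b=cv2.imread('pics/side0.png')
def z(im,x,y,w,h,s): return cv2.resize(im[y:y+h,x:x+w],None,fx=s,fy=s,interpolation=cv2.INTER_CUBIC)
cv2.imwrite('pics/z1.png',cv2.hconcat([z(a,380,135,80,100,5),z(b,260,250,80,100,5)]))
cv2.imwrite('pics/z2.png',cv2.hconcat([z(a,220,160,80,100,5),z(b,320,150,80,100,5)]))
```

```text
(no output)
```

View pics/z1.png

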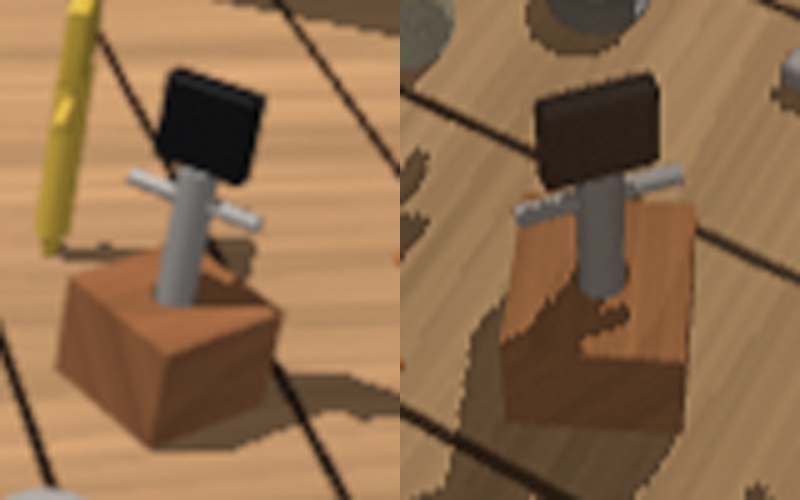

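View pics/z2.png

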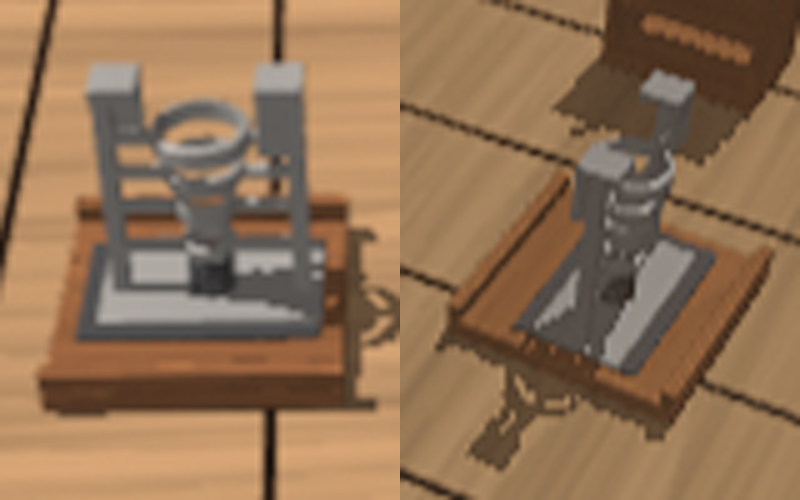

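```bash
cat > h.py <<'E'
import numpy as np,cv2
from workcell import r,get_image,camera_params
C={n:camera_params(n) for n in("scene","side")}
def P(n): c=C[n]; return c["mtx"]@np.c_[c["R"],c["t"]]
def tri(a,b):
    X=cv2.triangulatePoints(P("scene"),P("side"),np.array(a,float).reshape(2,1),np.array(b,float).reshape(2,1))[:,0];X=X[:3]/X[3]
    e=[np.linalg.norm((lambda q:q[:2]/q[2])(P(n)@np.r_[X,1])-p) for n,p in(("scene",a),("side",b))]
    return X,e
def ray(n,px,z):
    c=C[n];d=c["R"].T@np.linalg.inv(c["mtx"])@np.r_[px,1];o=-c["R"].T@c["t"];return o+d*(z-o[2])/d[2]
E
python3 - <<'E'
from h import *
s=lambda x,y,o:(x/5+o[0]-.4,y/5+o[1]-.4)
A=(380,135);B=(260,250)
l,e=tri(s(131,177,A),s(280,177,B));print(l,e)
q,e=tri(s(260,224,A),s(120,215,B));print(q,e)
print(np.linalg.norm(q-l),np.degrees(np.arctan2(*(q-l)[1::-1])),(q+l)/2)
g,e=tri(s(210,128,A),s(198,132,B));print('grip',g,e)
# shaft at block top
print('hole',ray('scene',s(177,300,A),.055),ray('side',s(203,293,B),.055))
A=(220,160);B=(320,150)
# claw roofs: left scene(-y) = side far
print('clawL',tri(s(115,78,A),s(268,88,B)));print('clawR',tri(s(278,77,A),s(206,158,B)))
for n,p in (('scene',s(202,140,A)),('side',s(241,170,B))): print('ring',ray(n,p,.104))
# base corners
for p in ((40,378),(350,378),(80,198),(350,205)): print('base',ray('scene',s(*p,A),.012))
E
```

```text
[0.50845299 0.17507939 0.10539981] [np.float64(0.536163208517928), np.float64(0.6981010593083196)]
[0.55161261 0.22044184 0.10709005] [np.float64(0.05605903280225263), np.float64(0.07232013636243141)]
0.06263674054081214 46.425484819656596 [0.5300328  0.19776062 0.10624493]
grip [0.53081736 0.19785842 0.14440258] [np.float64(0.20067775922269948), np.float64(0.2626140777370347)]
hole [0.53509358 0.19623136 0.055     ] [0.52583002 0.20593152 0.055     ]
clawL (array([ 0.54433415, -0.1910799 ,  0.12742995]), [np.float64(0.15657698073206097), np.float64(0.13972682114972218)])
clawR (array([ 0.54875685, -0.12247421,  0.12859541]), [np.float64(0.05755130013244893), np.float64(0.05391255942953382)])
ring [ 0.55810175 -0.15582431  0.104     ]
ring [ 0.53993421 -0.15128273  0.104     ]
base [ 0.60179556 -0.22987021  0.012     ]
base [ 0.60991222 -0.09636077  0.012     ]
base [ 0.47053056 -0.22502938  0.012     ]
base [ 0.48376044 -0.09393664  0.012     ]
```

```bash
python3 -m crank '[{"dx":-0.02,"dy":0.0145,"dz":0,"turn":-10},{"dx":-0.04,"dy":0.029,"dz":0,"turn":-20},{"dx":-0.06,"dy":0.0435,"dz":0,"turn":-30},{"dx":-0.08,"dy":0.058,"dz":0,"turn":-40},{"dx":-0.10,"dy":0.0725,"dz":0,"turn":-50},{"dx":-0.12,"dy":0.087,"dz":0,"turn":-60},{"dx":-0.14,"dy":0.1015,"dz":0,"turn":-70},{"dx":-0.16,"dy":0.116,"dz":0,"turn":-80},{"dx":-0.18,"dy":0.13,"dz":0,"turn":-90},{"dx":-0.198,"dy":0.1445,"dz":0,"turn":-100}]' 1; python3 -c "
from workcell import r;s=r.sense();print(s['joints'],s['tcp_pos'],s['tcp_rot'])"
```

```text
time_s: 1.4
tcp_pos: [0.5295, 0.1986, 0.2385]
tcp_rot: [[0.984, 0.179, -0.002], [0.179, -0.984, -0.0], [-0.002, 0.0, -1.0]]
wrist_force: [-0.5, -0.2, 0.1]
finger_gap: 1.008
[ 4.03517400e+01  1.03744488e+01 -1.33614550e+01 -5.18196228e-02
 -6.63480100e+01  6.00006784e+01] [0.52950737 0.1985965  0.23849773] [[ 9.83784901e-01  1.79344744e-01 -1.65241647e-03]
 [ 1.79344465e-01 -9.83786289e-01 -3.16832736e-04]
 [-1.68244696e-03  1.53435132e-05 -9.99998585e-01]]
```

```bash
python3 -m crank '[{"turn":-9},{"turn":-18},{"turn":-27},{"turn":-36},{"turn":-36}]' 1; python3 -c "
from h import *
s=r.sense();print(s['tcp_pos'],s['tcp_rot'].round(4).tolist())
im=get_image('wrist');cv2.imwrite('pics/w1.png',im[:,:,::-1])"
```

```text
[0.52950737 0.1985965  0.23849773] [[0.9838, 0.1793, -0.0017], [0.1793, -0.9838, -0.0003], [-0.0017, 0.0, -1.0]]validation failed for argument at $[0]...
```

View pics/w1.png

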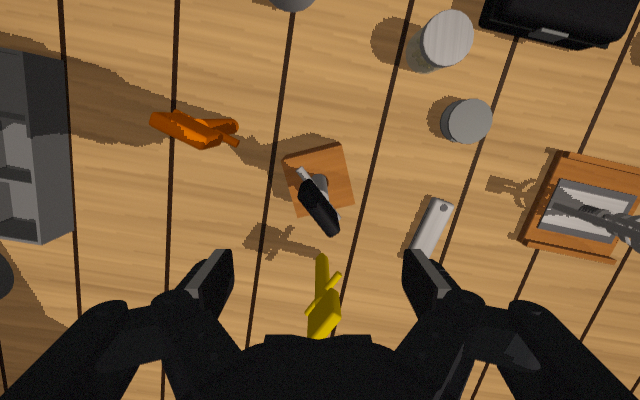

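```bash
python3 -m crank '[{"dx":0,"dy":0,"dz":0,"turn":-9},{"dx":0,"dy":0,"dz":0,"turn":-18},{"dx":0,"dy":0,"dz":0,"turn":-27},{"dx":0,"dy":0,"dz":0,"turn":-36},{"dx":0,"dy":0,"dz":0,"turn":-36}]' 1; python3 -c "
from h import *
s=r.sense();print(s['tcp_pos'],s['tcp_rot'].round(4).tolist())
im=get_image('wrist');cv2.imwrite('pics/w2.png',im[:,:,::-1])
print(ray('scene',(390,185),0),ray('scene',(397,135),.15),ray('scene',(467,218),0),ray('scene',(479,170),.14), ray('scene',(342,200),0))
"
```

```text
time_s: 2.08
tcp_pos: [0.5283, 0.1998, 0.2384]
tcp_rot: [[0.685, 0.729, -0.002], [0.729, -0.685, 0.0], [-0.001, -0.002, -1.0]]
wrist_force: [0.2, 0.9, 0.2]
finger_gap: 1.0
[0.5283097  0.19980797 0.23842106] [[0.685, 0.7285, -0.0021], [0.7285, -0.685, 0.0002], [-0.0013, -0.0017, -1.0]]
[0.41313454 0.17283124 0.        ] [0.41892591 0.16969918 0.15      ] [0.56080676 0.32390891 0.        ] [0.56993072 0.3120499  0.14      ] [0.47246767 0.03676517 0.        ]
```

View pics/w2.png

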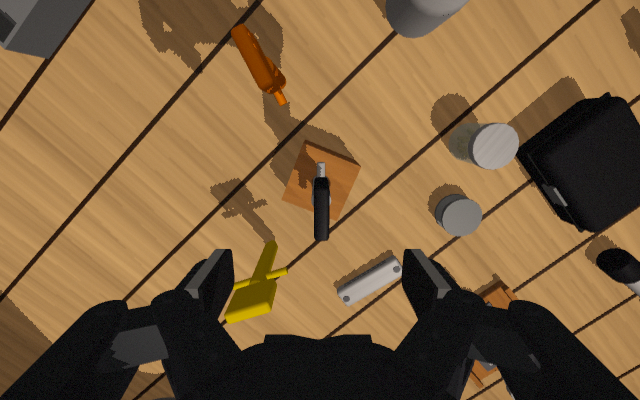

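Run:
```python
from h import *
im=cv2.imread('pics/w2.png')
cv2.imwrite('pics/z3.png',cv2.resize(im[130:260,260:380],None,fx=5,fy=5,interpolation=cv2.INTER_CUBIC)[:600])
b=im[150:250,295:345].astype(int); m=(b.max(2)<45)
ys,xs=np.nonzero(m);
for y in range(175,245,5):
    q=np.nonzero(m[y-150])[0]; print(y,(q.min()+295,q.max()+295) if len(q) else None)
```

```text
175 None
180 (np.int64(314), np.int64(327))
185 (np.int64(314), np.int64(328))
190 (np.int64(314), np.int64(328))
195 (np.int64(314), np.int64(328))
200 (np.int64(314), np.int64(328))
205 (np.int64(314), np.int64(328))
210 (np.int64(314), np.int64(328))
215 (np.int64(314), np.int64(328))
220 (np.int64(314), np.int64(328))
225 (np.int64(314), np.int64(328))
230 (np.int64(314), np.int64(329))
235 (np.int64(314), np.int64(328))
240 (np.int64(316), np.int64(320))
```

View pics/z3.png

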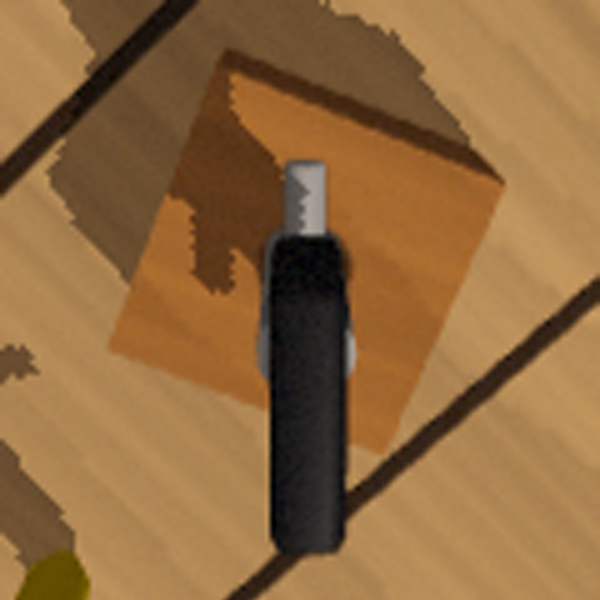

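```bash
python3 -m crank '[{"dx":0,"dy":0.003,"dz":0.02,"turn":0},{"dx":0,"dy":0.003,"dz":0.04,"turn":0},{"dx":0,"dy":0.003,"dz":0.06,"turn":0},{"dx":0,"dy":0.003,"dz":0.08,"turn":0},{"dx":0,"dy":0.003,"dz":0.1,"turn":0},{"dx":0,"dy":0.003,"dz":0.1,"turn":0},{"dx":0,"dy":0.003,"dz":0.1,"turn":0}]' 1; python3 -c "
from h import *
im=get_image('side');cv2.imwrite('pics/s1.png',cv2.resize(im[180:380,200:420,::-1],None,fx=3,fy=3))"
```

```text
time_s: 3.0
tcp_pos: [0.5308, 0.198, 0.1392]
tcp_rot: [[0.688, 0.726, -0.001], [0.726, -0.688, 0.0], [-0.001, -0.001, -1.0]]
wrist_force: [-0.3, -0.7, 0.0]
finger_gap: 1.001
```

View pics/s1.png

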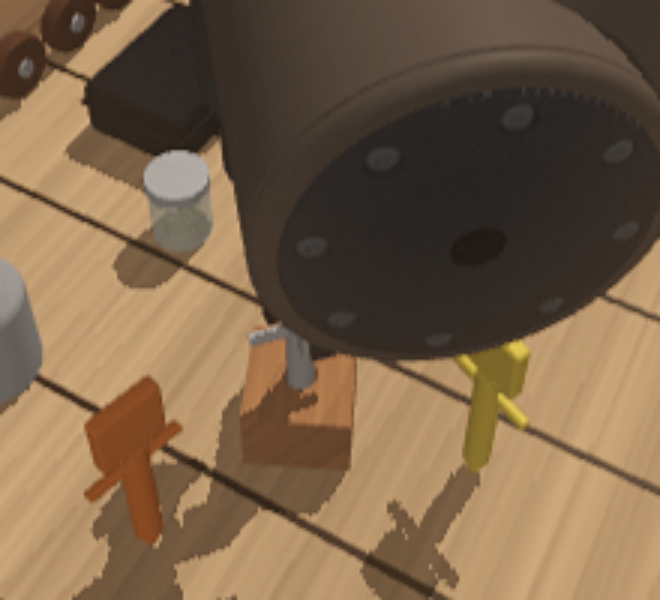

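The arm hides the grip in this view. The forces read zero and the pose is as planned, so I'll close.

```bash
python3 -m crank '[{"dx":0,"dy":0,"dz":0,"turn":0},{"dx":0,"dy":0,"dz":0,"turn":0},{"dx":0,"dy":0,"dz":0,"turn":0},{"dx":0,"dy":0,"dz":0,"turn":0},{"dx":0,"dy":0,"dz":0,"turn":0},{"dx":0,"dy":0,"dz":0,"turn":0}]' 0
```

```text
time_s: 3.8
tcp_pos: [0.5309, 0.1981, 0.1396]
tcp_rot: [[0.687, 0.726, -0.001], [0.726, -0.687, 0.001], [0.0, -0.001, -1.0]]
wrist_force: [-0.3, -1.6, 2.4]
finger_gap: 0.131
```

```bash
python3 -m crank '[{"dx":0,"dy":0,"dz":-0.01,"turn":0},{"dx":0,"dy":0,"dz":-0.025,"turn":0},{"dx":0,"dy":0,"dz":-0.04,"turn":0},{"dx":0,"dy":0,"dz":-0.06,"turn":0},{"dx":0,"dy":0,"dz":-0.08,"turn":0},{"dx":0,"dy":0,"dz":-0.1,"turn":0},{"dx":0,"dy":0,"dz":-0.12,"turn":0},{"dx":0,"dy":0,"dz":-0.14,"turn":0},{"dx":0,"dy":0,"dz":-0.14,"turn":0},{"dx":0,"dy":0,"dz":-0.14,"turn":0}]' 0; python3 -c "
from h import *
s=r.sense();print(s['wrist_force'])
im=get_image('wrist');cv2.imwrite('pics/w3.png',im[:,:,::-1])
im=get_image('side');cv2.imwrite('pics/s2.png',im[:,:,::-1])"
```

```text
time_s: 5.05
tcp_pos: [0.5306, 0.1978, 0.2792]
tcp_rot: [[0.688, 0.726, -0.001], [0.726, -0.688, 0.001], [-0.0, -0.002, -1.0]]
wrist_force: [-0.4, -0.1, -2.4]
finger_gap: 0.132
[-0.42951643 -0.11296062 -2.35666034]
```

View pics/w3.png

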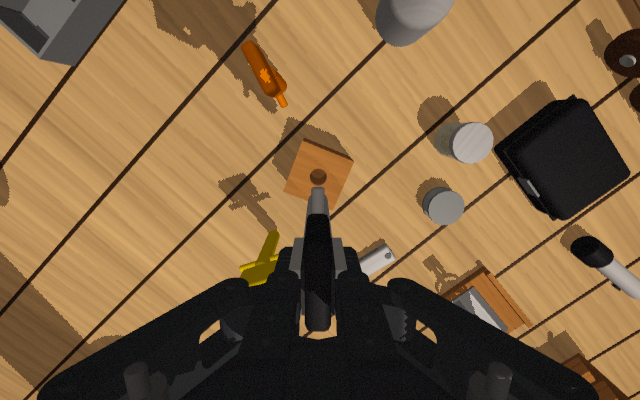

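View pics/s2.png

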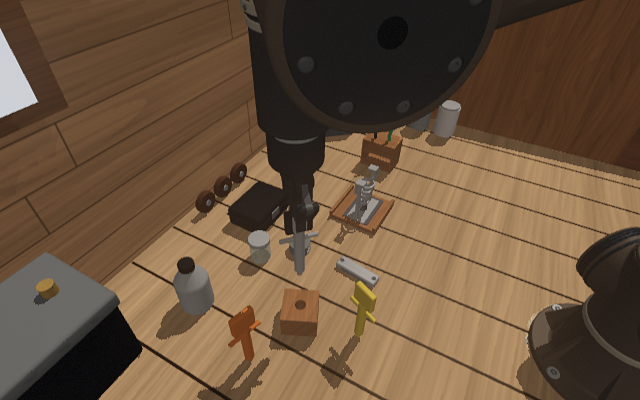

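```bash
python3 -m crank '[{"dx":-0.014,"dy":0.011,"dz":0,"turn":5},{"dx":-0.045,"dy":0.036,"dz":0,"turn":11},{"dx":-0.08,"dy":0.064,"dz":0,"turn":18},{"dx":-0.115,"dy":0.092,"dz":0,"turn":25},{"dx":-0.15,"dy":0.12,"dz":0,"turn":32},{"dx":-0.185,"dy":0.148,"dz":0,"turn":39},{"dx":-0.22,"dy":0.176,"dz":0,"turn":45},{"dx":-0.25,"dy":0.2,"dz":0,"turn":48},{"dx":-0.27,"dy":0.216,"dz":0,"turn":50},{"dx":-0.278,"dy":0.2225,"dz":0,"turn":50.3}]' 0; python3 -m crank '[{"dx":0,"dy":0,"dz":0,"turn":0},{"dx":0,"dy":0,"dz":0,"turn":0}]' 0; python3 -c "
from h import *
s=r.sense();print(s['wrist_force'],s['joints'],s['tcp_pos'],s['tcp_rot'])
im=get_image('wrist');cv2.imwrite('pics/w4.png',im[:,:,::-1])
im=get_image('scene');cv2.imwrite('pics/c4.png',im[:,:,::-1])
im=get_image('side');cv2.imwrite('pics/s4.png',im[:,:,::-1])"
```

```text
time_s: 6.4
tcp_pos: [0.5004, -0.1583, 0.2778]
tcp_rot: [[0.998, -0.067, -0.003], [-0.067, -0.998, 0.0], [-0.003, 0.0, -1.0]]
wrist_force: [1.5, 0.2, -2.6]
finger_gap: 0.128
time_s: 6.65
tcp_pos: [0.5004, -0.1577, 0.2776]
tcp_rot: [[0.998, -0.066, -0.004], [-0.066, -0.998, 0.0], [-0.004, -0.0, -1.0]]
wrist_force: [-0.2, 0.3, -2.3]
finger_gap: 0.134
[-0.18702825  0.28377837 -2.28205193] [ 3.92107917e+00  5.05869289e+00 -1.44820814e+01 -3.83620981e-02
 -7.06824578e+01  8.22986445e+01] [ 0.50043547 -0.15771738  0.27757471] [[ 9.97801761e-01 -6.61528451e-02 -3.93014225e-03]
 [-6.61519244e-02 -9.97809496e-01  3.63948935e-04]
 [-3.94560951e-03 -1.03162415e-04 -9.99992211e-01]]
```

View pics/w4.png

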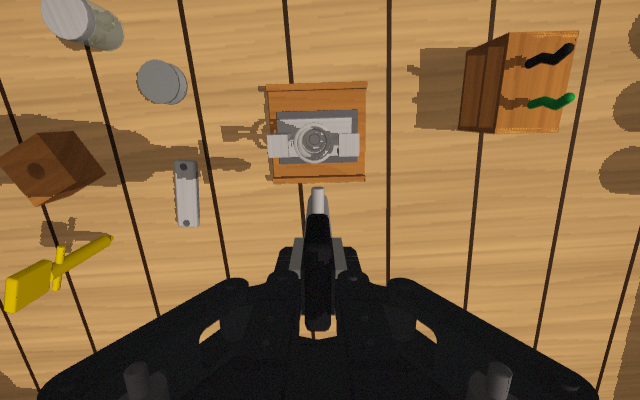

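View pics/c4.png

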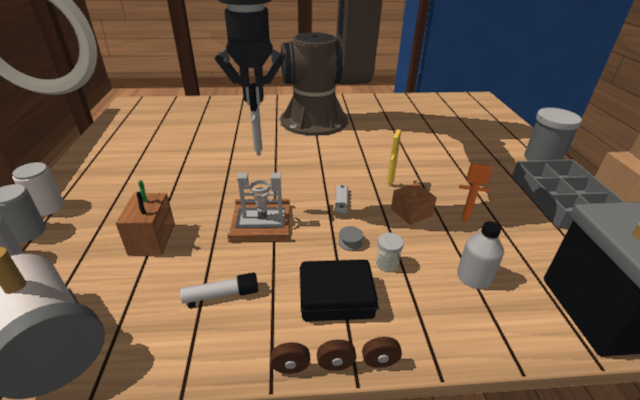

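View pics/s4.png

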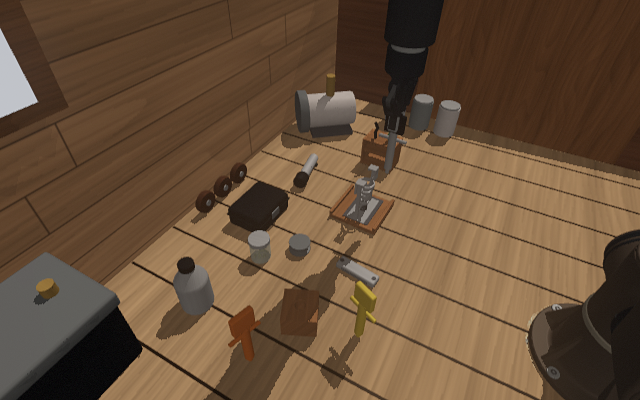

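Run:
```python
import cv2
im=cv2.imread('pics/w4.png')
cv2.imwrite('pics/z4.png',cv2.resize(im[75:205,255:380],None,fx=6,fy=6,interpolation=cv2.INTER_CUBIC)[:600])
cv2.imwrite('pics/z4b.png',cv2.resize(im[180:340,275:365],None,fx=3.7,fy=3.7,interpolation=cv2.INTER_CUBIC))
```

```text
(no output)
```

View pics/z4.png

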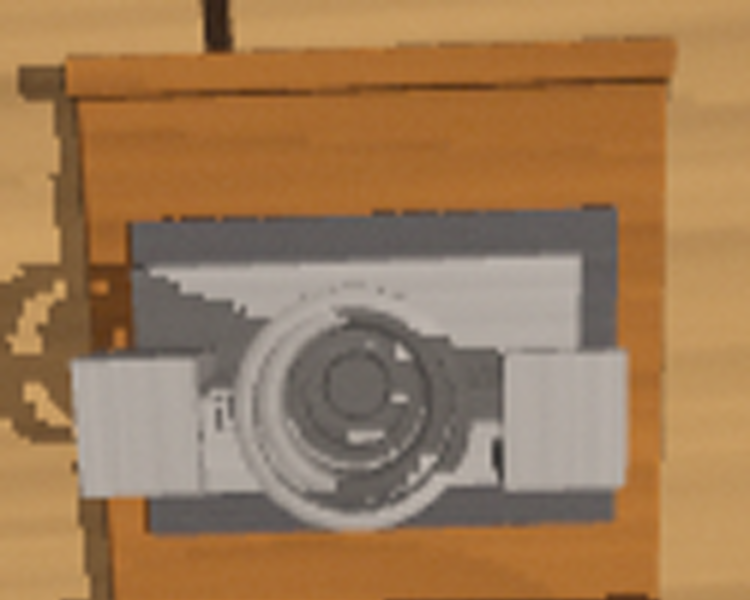

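View pics/z4b.png

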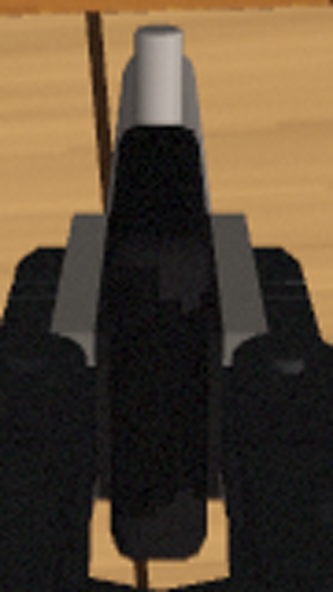

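```bash
cat >> h.py <<'E'
W=camera_params("wrist")
def wray(px,z,pos,rot):
    T=W["tool_from_camera"];d=rot@T[:3,:3]@np.linalg.inv(W["mtx"])@np.r_[px,1];o=pos+rot@T[:3,3];return o+d*(z-o[2])/d[2]
E
python3 - <<'E'
from h import *
s=r.sense();p,R=s['tcp_pos'],s['tcp_rot']
k=lambda x,y:(x/6+255-.42,y/6+75-.42)
L=np.mean([wray(k(*q),.128,p,R) for q in((72,358),(197,355),(202,493),(82,497))],0)
Rr=np.mean([wray(k(*q),.128,p,R) for q in((503,351),(627,350),(626,487),(505,490))],0)
print(L,Rr,(L+Rr)/2,np.linalg.norm(L-Rr),np.degrees(np.arctan2(*(L-Rr)[1::-1])))
for n,q,z in(('outer',(353,410),.104),('stopbore',(357,385),.044)): print(n,wray(k(*q),z,p,R))
kb=lambda x,y:(x/3.7+275-.4,y/3.7+180-.4)
print('nose at tip z',wray(kb(159,28+6),p[2]-.124,p,R), 'tcp',p)
E
```

```text
[ 0.54765754 -0.12125182  0.128     ] [ 0.54402573 -0.19116099  0.128     ] [ 0.54584163 -0.1562064   0.128     ] 0.07000344185754923 87.02613368893263
outer [ 0.54594082 -0.15613127  0.104     ]
stopbore [ 0.5459516  -0.15623322  0.044     ]
nose at tip z [ 0.50789115 -0.15796743  0.15389403] tcp [ 0.50061726 -0.15756625  0.27789403]
```

Run:
```python
from h import *
s=r.sense();p,R=s['tcp_pos'],s['tcp_rot']
kb=lambda x,y:(x/3.7+275-.4,y/3.7+180-.4)
X=wray(kb(159,28),p[2]-.1266+.094-.004,p,R);print('pin end lower',R.T@(X-p))
for q in((128,62),(193,62),(160,54)):
  X=wray(kb(*q),p[2]-.1266+.014,p,R);print('shoulder',R.T@(X-p))
a=cv2.imread('pics/c4.png');b=cv2.imread('pics/s4.png')
z=lambda im,x,y,w,h,s:cv2.resize(im[y:y+h,x:x+w],None,fx=s,fy=s,interpolation=cv2.INTER_CUBIC)
cv2.imwrite('pics/z5.png',cv2.hconcat([z(a,220,80,66,90,6),z(b,360,90,66,90,6)]))
```

```text
pin end lower [ 0.03017842 -0.00020293  0.03650084]
shoulder [ 0.00348597 -0.00762797  0.11258979]
shoulder [0.00347198 0.00818353 0.11258847]
shoulder [0.00549361 0.00015616 0.11258251]
```

View pics/z5.png

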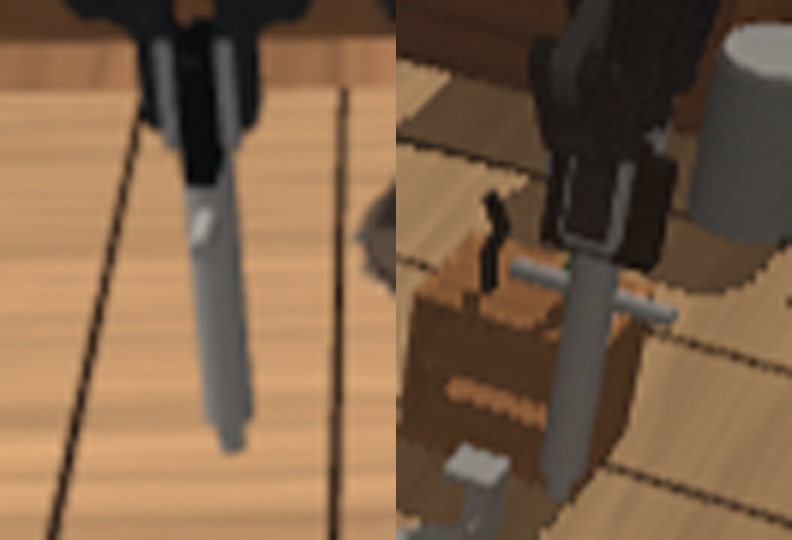

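Run:
```python
from h import *
s=r.sense();p,R=s['tcp_pos'],s['tcp_rot']
f=lambda x,y,o:(x/6+o[0]-.42,y/6+o[1]-.42)
A=(220,80);B=(360,90)
for n,a,b in(('tip',(232,447),(161,493)),('shoulder',(229,420),(166,468)),('pinend+x',(201,238),(118,268))):
    X,e=tri(f(*a,A),f(*b,B));print(n,X,e,R.T@(X-p))
# side pin line centre vs shaft
# shaft axis direction: project vertical lines at tip, compare angle
for n,P0,top,bot,O in(('scene',None,(211,190),(229,415),A),('side',None,(197,265),(167,465),B)):
    base=np.r_[p[:2],0]
    for x in(0,):
        q=[(lambda v:v[:2]/v[2])(P(n)@np.r_[p[0],p[1],z,1]) for z in(p[2]-.03,p[2]-.112)]
        d=q[1]-q[0];m=np.subtract(bot,top)
        print(n,'exp tilt',np.degrees(np.arctan2(d[0],d[1])),'meas',np.degrees(np.arctan2(m[0],m[1])))
```

```text
tip [ 0.50027146 -0.15823308  0.15226391] [np.float64(0.3290215787905881), np.float64(0.3205584185238705)] [1.12429376e-04 6.98986791e-04 1.25630375e-01]
shoulder [ 0.50037372 -0.15872406  0.16381272] [np.float64(0.14365477186343636), np.float64(0.13998300700380317)] [0.00020867 0.00118119 0.11408114]
pinend+x [ 0.53082311 -0.15925852  0.24697481] [np.float64(1.0496635978371864), np.float64(0.9861857655879337)] [ 0.03035344 -0.00029185  0.03081946]
scene exp tilt 4.748932157479976 meas 4.573921259900861
side exp tilt -9.976052478858696 meas -8.530765609948133
```

```bash
python3 -m crank '[{"dx":0.012,"dy":-0.001,"dz":0,"turn":0},{"dx":0.03,"dy":-0.003,"dz":0,"turn":0},{"dx":0.042,"dy":-0.005,"dz":0,"turn":0.5},{"dx":0.0452,"dy":-0.005,"dz":0,"turn":0.5},{"dx":0.0452,"dy":-0.005,"dz":0,"turn":0.5},{"dx":0.0452,"dy":-0.005,"dz":0,"turn":0}]' 0; python3 -c "
from h import *
s=r.sense();print(s['wrist_force'],s['tcp_pos'],s['tcp_rot'][0])
for n in('scene','side'):
  im=get_image(n);cv2.imwrite('pics/%s6.png'%n,im[:,:,::-1])
a=cv2.imread('pics/scene6.png');b=cv2.imread('pics/side6.png')
z=lambda im,x,y,w,h,s:cv2.resize(im[y:y+h,x:x+w],None,fx=s,fy=s,interpolation=cv2.INTER_CUBIC)
cv2.imwrite('pics/z6.png',cv2.hconcat([z(a,227,90,66,100,6),z(b,335,130,66,100,6)]))
"
```

```text
time_s: 7.55
tcp_pos: [0.5457, -0.1556, 0.2777]
tcp_rot: [[0.998, -0.065, -0.004], [-0.065, -0.998, 0.0], [-0.004, -0.0, -1.0]]
wrist_force: [0.6, 0.3, -2.7]
finger_gap: 0.132
[ 0.63921108  0.29749505 -2.65897996] [ 0.54572136 -0.15564461  0.27773463] [ 0.99785626 -0.06534811 -0.00353707]
```

View pics/z6.png

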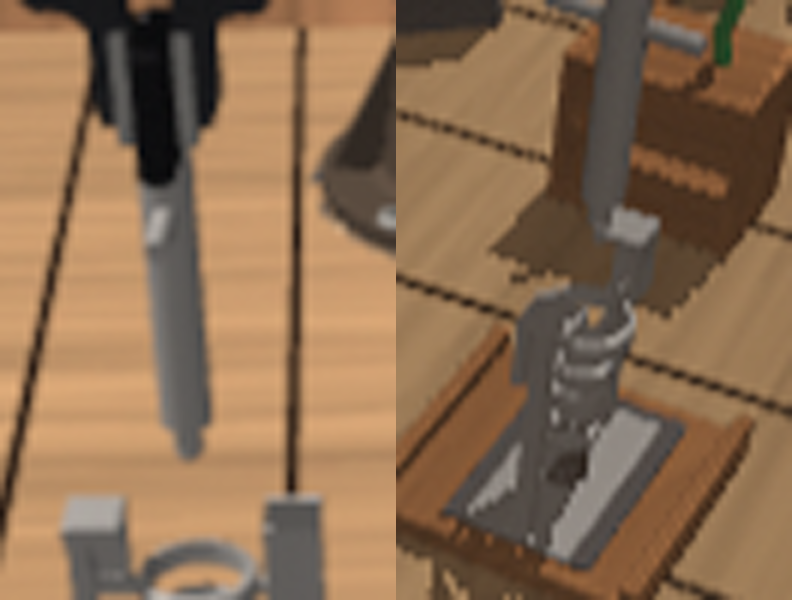

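```bash
python3 -m crank '[{"dx":0,"dy":0,"dz":0.01,"turn":0},{"dx":0,"dy":0,"dz":0.02,"turn":0},{"dx":0,"dy":0,"dz":0.03,"turn":0},{"dx":0,"dy":0,"dz":0.04,"turn":0},{"dx":0,"dy":0,"dz":0.048,"turn":0},{"dx":0,"dy":0,"dz":0.054,"turn":0},{"dx":0,"dy":0,"dz":0.059,"turn":0},{"dx":0,"dy":0,"dz":0.063,"turn":0},{"dx":0,"dy":0,"dz":0.067,"turn":0},{"dx":0,"dy":0,"dz":0.07,"turn":0}]' 0; python3 -c "
from h import *
s=r.sense();print(s['wrist_force'],s['tcp_pos'])
for n in('scene','side','wrist'):
  im=get_image(n);cv2.imwrite('pics/%s7.png'%n,im[:,:,::-1])
a=cv2.imread('pics/scene7.png');b=cv2.imread('pics/side7.png')
z=lambda im,x,y,w,h,s:cv2.resize(im[y:y+h,x:x+w],None,fx=s,fy=s,interpolation=cv2.INTER_CUBIC)
cv2.imwrite('pics/z7.png',cv2.hconcat([z(a,227,140,66,100,6),z(b,335,130,66,100,6)]))
"
```

```text
time_s: 8.9
tcp_pos: [0.5455, -0.1556, 0.2078]
tcp_rot: [[0.998, -0.065, -0.003], [-0.065, -0.998, 0.0], [-0.003, -0.0, -1.0]]
wrist_force: [0.2, -0.1, -1.7]
finger_gap: 0.128
[ 0.2361961  -0.13274206 -1.7475618 ] [ 0.54551951 -0.15562987  0.20778042]
```

View pics/z7.png

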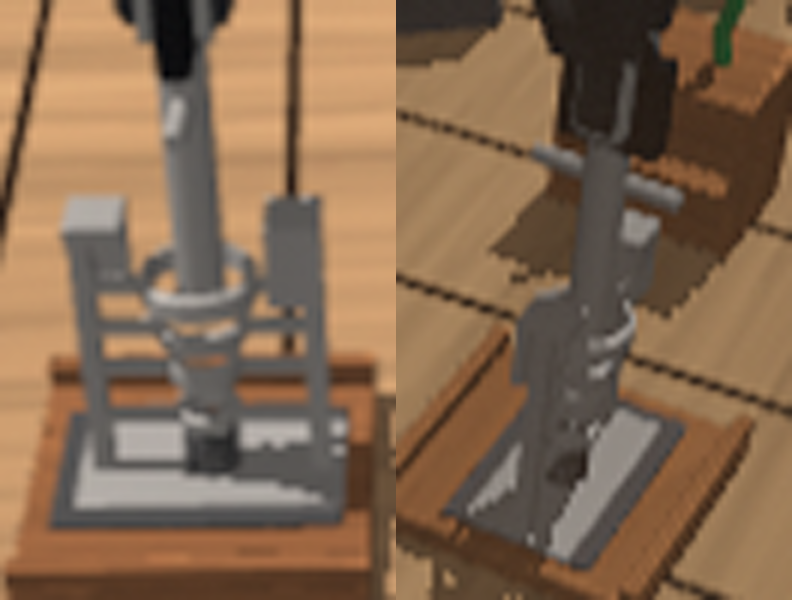

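View pics/wrist7.png

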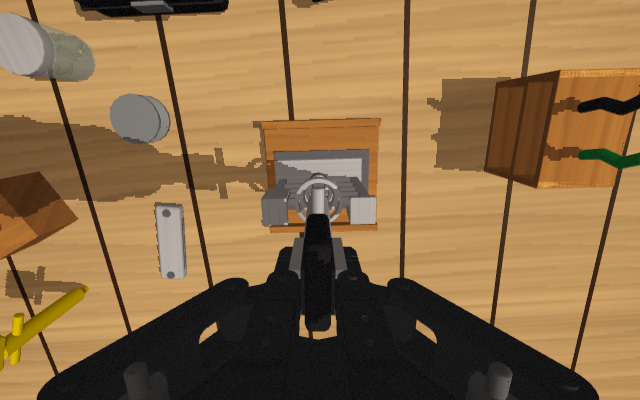

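```bash
python3 -m crank '[{"dx":0,"dy":0,"dz":0.004,"turn":0},{"dx":0,"dy":0,"dz":0.007,"turn":0},{"dx":0,"dy":0,"dz":0.01,"turn":0},{"dx":0,"dy":0,"dz":0.013,"turn":0},{"dx":0,"dy":0,"dz":0.016,"turn":0},{"dx":0,"dy":0,"dz":0.019,"turn":0},{"dx":0,"dy":0,"dz":0.022,"turn":0},{"dx":0,"dy":0,"dz":0.022,"turn":0}]' 0
```

```text
time_s: 10.05
tcp_pos: [0.5452, -0.1556, 0.1855]
tcp_rot: [[0.998, -0.065, -0.004], [-0.065, -0.998, 0.0], [-0.004, -0.0, -1.0]]
wrist_force: [0.6, 0.8, -1.9]
finger_gap: 0.132
```

```bash
python3 -m crank '[{"dx":0,"dy":0,"dz":0.002,"turn":0},{"dx":0,"dy":0,"dz":0.004,"turn":0},{"dx":0,"dy":0,"dz":0.006,"turn":0},{"dx":0,"dy":0,"dz":0.007,"turn":0}]' 0
```

```text
time_s: 10.55
tcp_pos: [0.5455, -0.1557, 0.1786]
tcp_rot: [[0.998, -0.065, -0.003], [-0.065, -0.998, 0.0], [-0.003, 0.0, -1.0]]
wrist_force: [0.5, -0.5, -1.3]
finger_gap: 0.135
```

```bash
python3 -m crank '[{"dx":0,"dy":0,"dz":0.0015,"turn":0},{"dx":0,"dy":0,"dz":0.003,"turn":0},{"dx":0,"dy":0,"dz":0.004,"turn":0},{"dx":0,"dy":0,"dz":0.004,"turn":0}]' 0; python3 -c "
from h import *
for i in range(1): print(r.sense()['wrist_force'],r.sense()['ft_torque'])"
```

```text
time_s: 11.05
tcp_pos: [0.5455, -0.1557, 0.1744]
tcp_rot: [[0.998, -0.065, -0.003], [-0.065, -0.998, 0.0], [-0.003, 0.0, -1.0]]
wrist_force: [1.2, -1.1, -2.4]
finger_gap: 0.13
[ 1.2415016  -1.09403445 -2.36556373] [-0.19394499 -0.38500812  0.00093159]
```

```bash
python3 -m crank '[{"dx":0,"dy":0,"dz":0.002,"turn":0},{"dx":0,"dy":0,"dz":0.0045,"turn":0},{"dx":0,"dy":0,"dz":0.007,"turn":0},{"dx":0,"dy":0,"dz":0.0095,"turn":0},{"dx":0,"dy":0,"dz":0.012,"turn":0},{"dx":0,"dy":0,"dz":0.012,"turn":0}]' 0; python3 -c "
from h import *
print(r.sense()['ft_torque'])"
```

```text
time_s: 11.8
tcp_pos: [0.5454, -0.1557, 0.1622]
tcp_rot: [[0.998, -0.065, -0.004], [-0.065, -0.998, 0.0], [-0.004, 0.0, -1.0]]
wrist_force: [1.3, -0.9, -2.6]
finger_gap: 0.13
[-0.31090076 -0.53488561  0.02781399]
```

```bash
python3 -m crank '[{"dx":0,"dy":0,"dz":0.0015,"turn":0},{"dx":0,"dy":0,"dz":0.003,"turn":0},{"dx":0,"dy":0,"dz":0.0045,"turn":0},{"dx":0,"dy":0,"dz":0.006,"turn":0},{"dx":0,"dy":0,"dz":0.006,"turn":0}]' 0; python3 -c "
from h import *
print(r.sense()['ft_torque'])"
```

```text
time_s: 12.42
tcp_pos: [0.5455, -0.1557, 0.1564]
tcp_rot: [[0.998, -0.065, -0.003], [-0.065, -0.998, 0.0], [-0.003, 0.0, -1.0]]
wrist_force: [-0.2, 0.2, 1.6]
finger_gap: 0.135
[-0.14382559 -0.23744445 -0.03071737]
```

```bash
python3 -m crank '[{"dx":0,"dy":0,"dz":0.002,"turn":0},{"dx":0,"dy":0,"dz":0.004,"turn":0},{"dx":0,"dy":0,"dz":0.006,"turn":0},{"dx":0,"dy":0,"dz":0.008,"turn":0},{"dx":0,"dy":0,"dz":0.0098,"turn":0},{"dx":0,"dy":0,"dz":0.0098,"turn":0}]' 0; python3 -c "
from h import *
s=r.sense();print(s['ft_torque'],s['joints'])
for n in('scene','side'):
  im=get_image(n);cv2.imwrite('pics/%s8.png'%n,im[:,:,::-1])
a=cv2.imread('pics/scene8.png');b=cv2.imread('pics/side8.png')
z=lambda im,x,y,w,h,s:cv2.resize(im[y:y+h,x:x+w],None,fx=s,fy=s,interpolation=cv2.INTER_CUBIC)
cv2.imwrite('pics/z8.png',cv2.hconcat([z(a,227,140,66,100,6),z(b,335,130,66,100,6)]))"
```

```text
time_s: 13.18
tcp_pos: [0.5458, -0.1558, 0.1473]
tcp_rot: [[0.998, -0.065, -0.002], [-0.065, -0.998, -0.0], [-0.002, 0.0, -1.0]]
wrist_force: [-2.0, 0.3, 9.3]
finger_gap: 0.132
[0.36417924 0.64290263 0.04096685] [ 3.82368492e+00  1.50491415e+01 -2.01457322e+01  1.02431809e-02
 -5.49431567e+01  8.24505578e+01]
```

View pics/z8.png

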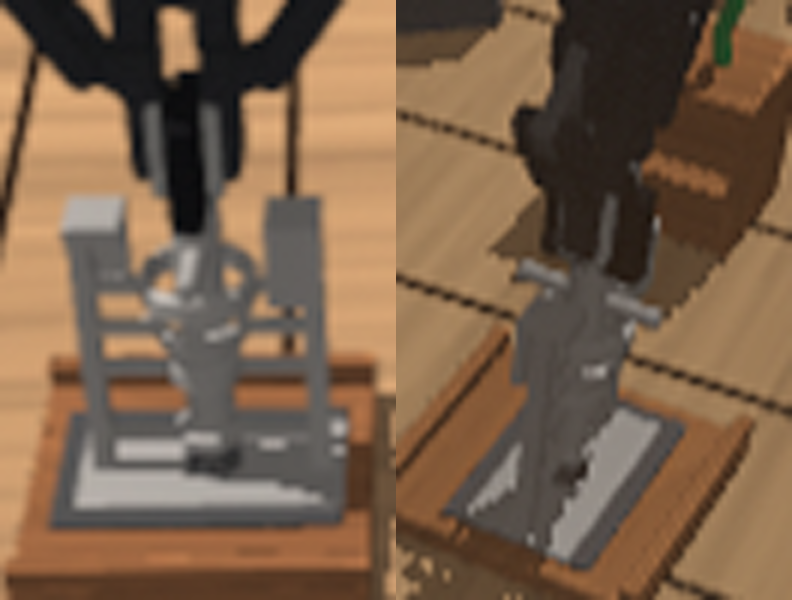

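```bash
python3 -m crank '[{"dx":0,"dy":0,"dz":0,"turn":5},{"dx":0,"dy":0,"dz":0,"turn":10},{"dx":0,"dy":0,"dz":0,"turn":15},{"dx":0,"dy":0,"dz":0,"turn":20},{"dx":0,"dy":0,"dz":0,"turn":25},{"dx":0,"dy":0,"dz":0,"turn":30},{"dx":0.0002,"dy":0.0002,"dz":0,"turn":35},{"dx":0.0002,"dy":0.0002,"dz":0,"turn":40},{"dx":0.0002,"dy":0.0002,"dz":0,"turn":45},{"dx":0.0002,"dy":0.0002,"dz":0,"turn":45}]' 0; python3 -c "
from h import *
s=r.sense();print(s['ft_torque'],s['joints'])"
```

```text
time_s: 14.52
tcp_pos: [0.5466, -0.1562, 0.1482]
tcp_rot: [[0.659, -0.752, -0.001], [-0.752, -0.659, -0.001], [-0.0, 0.001, -1.0]]
wrist_force: [-0.8, 0.3, 8.3]
finger_gap: 0.132
[ 0.09965281  0.32031651 -0.00146614] [ 3.80107098e+00  1.50187132e+01 -2.00642224e+01  5.16981505e-02
 -5.49738864e+01  3.74028142e+01]
```

```bash
python3 -m crank '[{"dx":0,"dy":0,"dz":0.0015,"turn":2},{"dx":0,"dy":0,"dz":0.0018,"turn":7},{"dx":0,"dy":0,"dz":0.0018,"turn":12},{"dx":0,"dy":0,"dz":0.0018,"turn":17},{"dx":0,"dy":0,"dz":0.0018,"turn":22},{"dx":0,"dy":0,"dz":0.0018,"turn":27},{"dx":0,"dy":0,"dz":0.0018,"turn":31},{"dx":0,"dy":0,"dz":0.0018,"turn":35},{"dx":0,"dy":0,"dz":0.0018,"turn":38},{"dx":0,"dy":0,"dz":0.0018,"turn":38}]' 0; python3 -c "
from h import *
s=r.sense();print(s['ft_torque'],s['joints'])"
```

```text
time_s: 15.78
tcp_pos: [0.5469, -0.1563, 0.1473]
tcp_rot: [[0.056, -0.998, 0.0], [-0.998, -0.056, -0.001], [0.001, -0.0, -1.0]]
wrist_force: [-1.5, 0.7, 9.0]
finger_gap: 0.133
[0.2958774  0.73060105 0.0350485 ] [  3.80253569  15.07175007 -20.14413708   0.08444093 -54.78219868
  -0.6361569 ]
```

```bash
python3 -m crank '[{"dx":0,"dy":0,"dz":0.0008,"turn":2},{"dx":0,"dy":0,"dz":0.001,"turn":4},{"dx":0,"dy":0,"dz":0.001,"turn":6},{"dx":0,"dy":0,"dz":0.001,"turn":8},{"dx":0,"dy":0,"dz":0.001,"turn":9},{"dx":0,"dy":0,"dz":0.001,"turn":9}]' 0; python3 -c "
from h import *
s=r.sense();print(s['ft_torque'],s['joints'])"
```

```text
time_s: 16.52
tcp_pos: [0.5467, -0.1563, 0.147]
tcp_rot: [[-0.101, -0.995, 0.0], [-0.995, 0.101, -0.001], [0.001, -0.0, -1.0]]
wrist_force: [-3.8, 1.5, 9.0]
finger_gap: 0.131
[0.60655037 1.25943976 0.18770028] [  3.80958291  15.06785135 -20.19760972   0.10055645 -54.7320788
  -9.63742967]
```

```bash
python3 -m crank '[{"dx":0,"dy":0,"dz":0,"turn":1},{"dx":0,"dy":0,"dz":0,"turn":2},{"dx":0,"dy":0,"dz":0,"turn":2}]' 0; python3 -c "
from h import *
s=r.sense();print(s['ft_torque'],s['joints'])
for n in('scene','side'):
  im=get_image(n);cv2.imwrite('pics/%s9.png'%n,im[:,:,::-1])
a=cv2.imread('pics/scene9.png');b=cv2.imread('pics/side9.png')
z=lambda im,x,y,w,h,s:cv2.resize(im[y:y+h,x:x+w],None,fx=s,fy=s,interpolation=cv2.INTER_CUBIC)
cv2.imwrite('pics/z9.png',cv2.hconcat([z(a,227,140,66,100,6),z(b,335,130,66,100,6)]))"
```

```text
time_s: 16.9
tcp_pos: [0.546, -0.1562, 0.1472]
tcp_rot: [[-0.135, -0.991, -0.001], [-0.991, 0.135, -0.001], [0.001, 0.001, -1.0]]
wrist_force: [-3.9, 1.8, 7.3]
finger_gap: 0.13
[0.73483598 1.22101894 0.35345601] [  3.82874603  15.02504442 -20.22195316   0.08883944 -54.81481335
 -11.62494685]
```

View pics/z9.png

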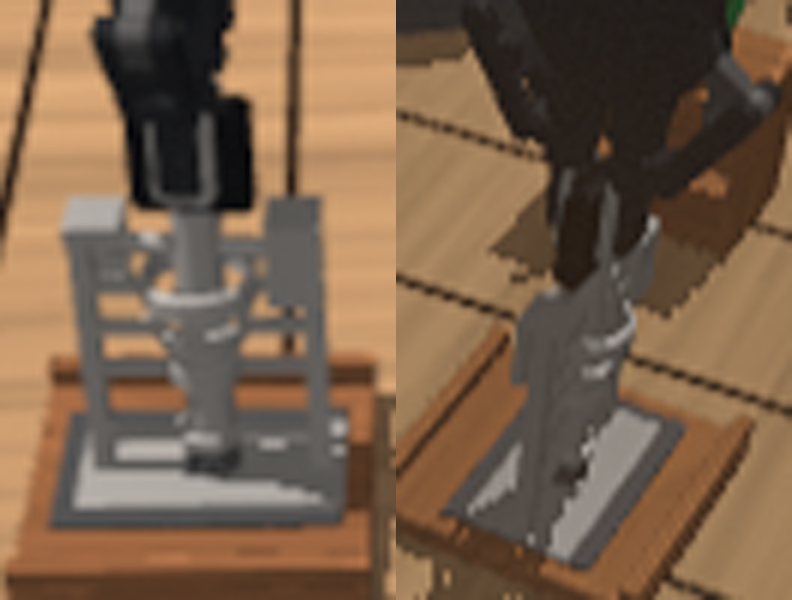

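```bash
python3 -m crank '[{"dx":0,"dy":0,"dz":-0.001,"turn":0.5},{"dx":0,"dy":0,"dz":-0.002,"turn":0.5},{"dx":0,"dy":0,"dz":-0.003,"turn":0.5},{"dx":0,"dy":0,"dz":-0.004,"turn":0.5},{"dx":0,"dy":0,"dz":-0.005,"turn":0.5},{"dx":0,"dy":0,"dz":-0.0055,"turn":0.5},{"dx":0,"dy":0,"dz":-0.0055,"turn":0.5}]' 0; python3 -c "
from h import *
s=r.sense();print(s['ft_torque'])"
```

```text
time_s: 17.88
tcp_pos: [0.5457, -0.1561, 0.1526]
tcp_rot: [[-0.143, -0.99, -0.002], [-0.99, 0.143, -0.001], [0.001, 0.001, -1.0]]
wrist_force: [-1.5, 0.4, -4.3]
finger_gap: 0.135
[0.1192586  0.15928275 0.40526611]
```

```bash
python3 -m crank '[{"dx":0,"dy":0,"dz":0.0003,"turn":-0.5},{"dx":0,"dy":0,"dz":0.0003,"turn":-0.8},{"dx":0,"dy":0,"dz":0.0003,"turn":-0.8}]' 0;  python3 -m crank '[{"dx":0,"dy":0,"dz":0,"turn":0},{"dx":0,"dy":0,"dz":0,"turn":0},{"dx":0,"dy":0,"dz":0,"turn":0},{"dx":0,"dy":0,"dz":0,"turn":0},{"dx":0,"dy":0,"dz":0,"turn":0},{"dx":0,"dy":0,"dz":0,"turn":0}]' 1; python3 -c "
from h import *
s=r.sense();print(s['ft_torque'])
for n in('scene','side','wrist'):
  im=get_image(n);cv2.imwrite('pics/%s10.png'%n,im[:,:,::-1])
a=cv2.imread('pics/scene10.png');b=cv2.imread('pics/side10.png')
z=lambda im,x,y,w,h,s:cv2.resize(im[y:y+h,x:x+w],None,fx=s,fy=s,interpolation=cv2.INTER_CUBIC)
cv2.imwrite('pics/z10.png',cv2.hconcat([z(a,227,140,66,100,6),z(b,335,130,66,100,6)]))"
```

```text
time_s: 18.25
tcp_pos: [0.5458, -0.1562, 0.1527]
tcp_rot: [[-0.13, -0.992, -0.001], [-0.992, 0.13, -0.001], [0.002, 0.001, -1.0]]
wrist_force: [-1.8, 1.1, 1.3]
finger_gap: 0.133
time_s: 19.0
tcp_pos: [0.5458, -0.1562, 0.1526]
tcp_rot: [[-0.129, -0.992, -0.001], [-0.992, 0.129, -0.001], [0.001, 0.001, -1.0]]
wrist_force: [0.5, -0.1, 0.9]
finger_gap: 0.998
[ 0.01199696  0.03114535 -0.00245068]
```

View pics/z10.png

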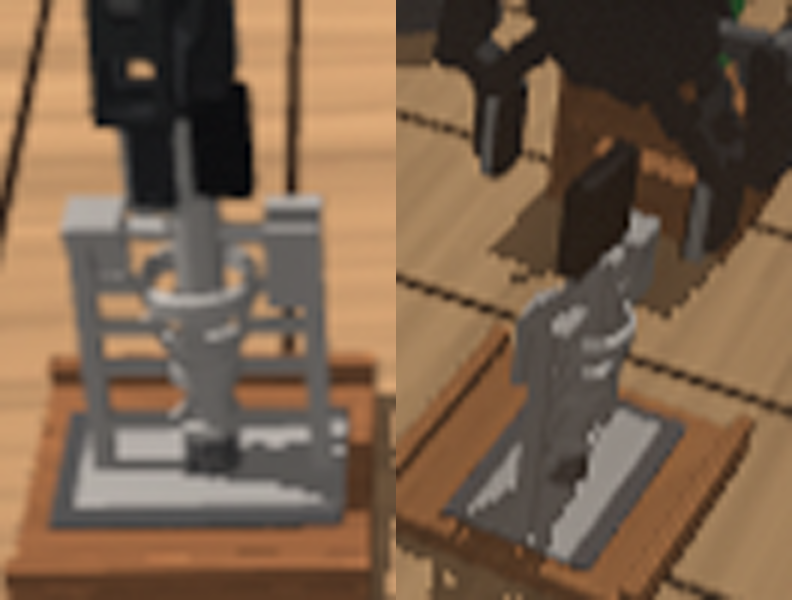

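View pics/wrist10.png

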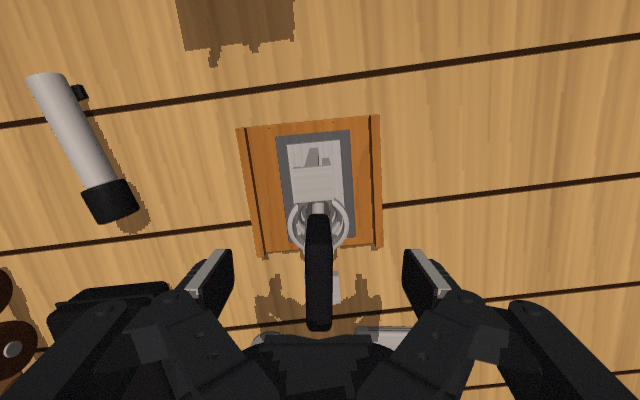

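The key is free and the pin sits under the claws. I'll retreat straight up.

```bash
python3 -m crank '[{"dx":0,"dy":0,"dz":-0.01,"turn":0},{"dx":0,"dy":0,"dz":-0.03,"turn":0},{"dx":0,"dy":0,"dz":-0.05,"turn":0},{"dx":0,"dy":0,"dz":-0.07,"turn":0},{"dx":0,"dy":0,"dz":-0.09,"turn":0},{"dx":0,"dy":0,"dz":-0.11,"turn":0},{"dx":0,"dy":0,"dz":-0.12,"turn":0},{"dx":0,"dy":0,"dz":-0.12,"turn":0}]' 1; python3 -c "
from h import *
s=r.sense();p,R=s['tcp_pos'],s['tcp_rot'];print(p,R.tolist())
for n in('scene','side','wrist'):
  im=get_image(n);cv2.imwrite('pics/%s11.png'%n,im[:,:,::-1])
a=cv2.imread('pics/scene11.png');b=cv2.imread('pics/side11.png');c=cv2.imread('pics/wrist11.png')
z=lambda im,x,y,w,h,s:cv2.resize(im[y:y+h,x:x+w],None,fx=s,fy=s,interpolation=cv2.INTER_CUBIC)
cv2.imwrite('pics/z11.png',cv2.hconcat([z(a,227,140,66,100,6),z(b,335,130,66,100,6)]))
cv2.imwrite('pics/z11w.png',z(c,250,120,150,120,5))"
```

```text
time_s: 20.15
tcp_pos: [0.5462, -0.156, 0.2734]
tcp_rot: [[-0.129, -0.992, 0.0], [-0.992, 0.129, -0.001], [0.001, -0.001, -1.0]]
wrist_force: [0.4, 0.2, -0.8]
finger_gap: 1.001
[ 0.54620673 -0.15603086  0.27342793] [[-0.12948346223157334, -0.9915815213596201, 0.000345697361378067], [-0.9915808476532448, 0.12948293433290092, -0.0012618572875707859], [0.0012064724602057885, -0.0005061765330635769, -0.9999991441043936]]
```

View pics/z11.png

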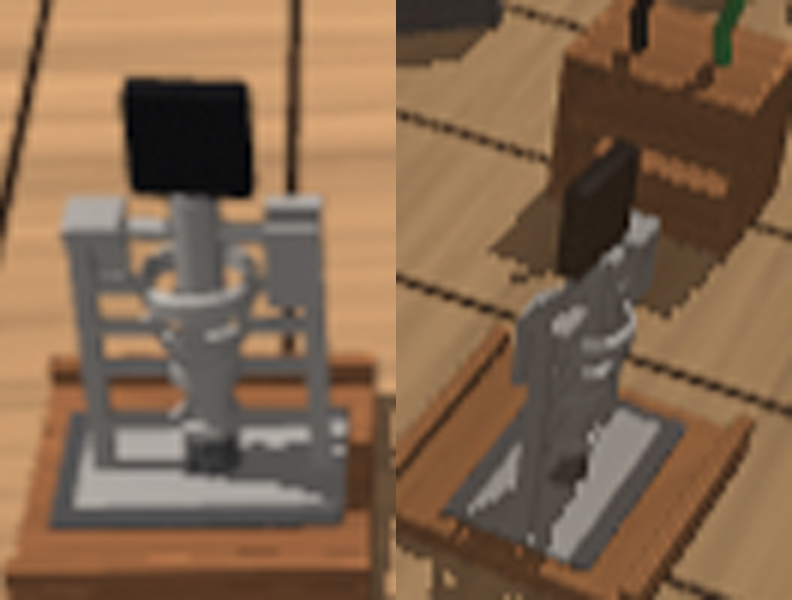

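View pics/z11w.png

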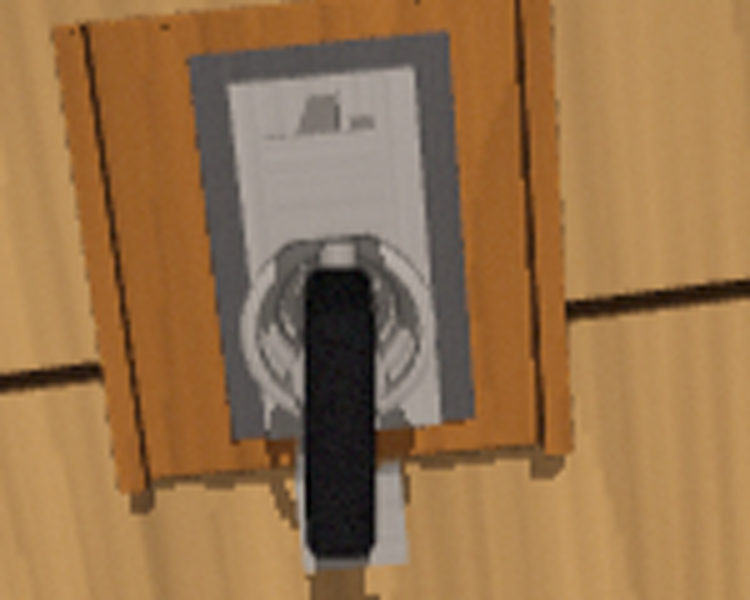

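View pics/scene11.png

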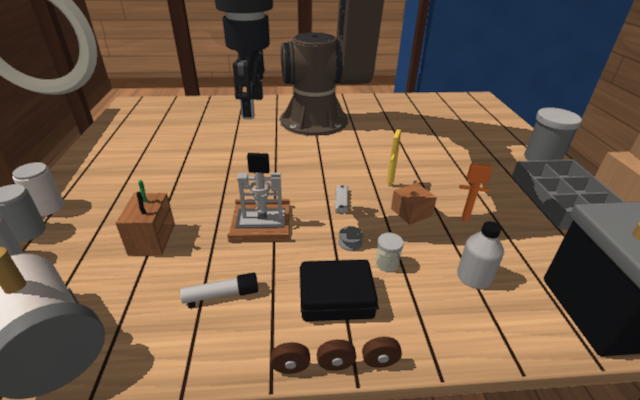

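Run:
```python
from h import *
px=np.mean([(122,78),(247,85),(253,195),(132,192)],0)/6+[227-.42,140-.42]
a=ray('scene',px,0);b=ray('scene',px,.2);t=(.552-a[0])/(b[0]-a[0]);print('grip face centre',a+t*(b-a))
q=[np.array(v)/5+[250-.4,120-.4] for v in((305,555),(375,555),(308,285),(370,285))]
s=r.sense();X=[wray(v,.180,s['tcp_pos'],s['tcp_rot']) for v in q];m=np.mean(X,0);print(m)
d=(X[2]+X[3]-X[0]-X[1]);print(np.degrees(np.arctan2(d[1],d[0])),np.linalg.norm(d)/2)
print(r.job_done(),r.sense()['time_s'])
```

```text
grip face centre [ 0.552      -0.15606965  0.16243016]
[ 0.54505624 -0.15823089  0.18      ]
-97.27163788255972 0.04680430867729907
the job is handed in; nothing more can be done
the job is handed in; nothing more can be done
```

The key is stowed in the ring rack with its pin locked under the claws, and the job is handed in. It finished at about 20 s of the 70 s allowed.

**What I did:** I gripped the key by its black grip and lifted it out of the block. I found the ring axis with the wrist camera at about (0.546, -0.156), with the rack turned about -3°. The key went down through the rings without catching. It touched the stop ring about where expected, and I pressed it about 9–10 mm. I then turned it clockwise until the torque rose at the end walls, let it rise into the notches, opened the gripper and backed straight up.

**Last checks:**
- **Pin height:** going by the arm's rise from the stop ring, the pin sits at about 120 mm, the locked height. A rough camera check of the grip gave about 162 mm where 158 mm was expected, so the two differ by about 4 mm. I trusted the arm reading.
- **Pin angle:** the pin is about 4–5° past the line of the claws, within the 11° limit.
- **Forces:** my largest reading on the wrist was about 10 N, read at the end of each move, well under the 60 N limit.
- **Key and shelf:** the key stands upright in the pictures. The gripper is clear, and nothing else on the shelf looks moved.

I had no direct reading of the contact force between key and rack, or of the key being at rest.

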